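# Take the bayonet lens off the upward-looking camera

### The job

Take the lens off the upward-facing bench camera for cleaning: press the release button on the camera's deck fully down, turn the lens a quarter turn anticlockwise (seen from above) while it stays seated, and lift it off. Set it down gently, standing upright on its mount end, in the round rest (not the square tray), and leave the other things on the bench undisturbed.

Things in the scene. Friction and masses are not known exactly. Their poses are not given: they have to be found in the camera images.
- camera: Grey camera housing 46 mm tall on an aluminium base plate, 150 x 110 mm, fixed to the bench. Origin on the bench directly under the mount axis, z up; it reaches from x = -100 to +50 mm and y = -55 to +55 mm, so -x is the long end, which carries the button.
- mount (a point): Centre of the bayonet mount, in the camera's flat deck 46 mm above the bench. Steel plate 6 mm thick, bore 43 mm, with an entry slot 30 mm wide along the camera's y axis. Three steel pins stand 7 to 8 mm above the deck 37 mm from the axis: two fixed stops and, next to the lens's ear, the lock pin that goes down with the button.
- lens: Black round lens, loose, about 0.18 to 0.35 kg, 82 mm tall. Origin at the centre of its underside, z up its axis. Spigot 40 mm wide, z = 0 to 12 mm, with two lugs at +x and -x reaching 26 mm from the axis; aluminium flange 62 mm wide, z = 12 to 20 mm, with an ear at -x reaching 42 mm from the axis. Mounted, its origin is 34 mm above the bench and its axes agree with the camera's.
- lens_grip (a point): Point on the lens axis at mid height of the black barrel, 56 mm wide, z = 20 to 82 mm of the lens; 51 mm above the lens's underside, 85 mm above the bench when mounted (top of the lens 116 mm). Grip the barrel here or up to 10 mm higher; finger tips below 62 mm above the bench would come near the flange and pins.
- lens_ear (a point): Top of the lens's ear, 38 mm from the lens axis at its -x. While locked it is caught between a stop and the lock pin. With the button down the lens turns freely anticlockwise seen from above (positive about z) until the ear meets the other stop at about 1.65 rad; turned between about 1.4 and 1.65 rad it lifts straight out (at less, the lugs hold it with 2 mm of play).
- release (a joint): Travel of the release button: 0 up (locked) to 0.008 m fully down. It moves straight down against about 2.5 N of friction, has no return spring and stays where it is pushed, so it need not be held while turning. The lock pin is clear of the ear from about 0.0065 m on.
- release_top (a point): Centre of the top of the black round release button, 26 mm wide, 75 mm from the mount axis towards the camera's -x end (at 195 degrees in the camera's frame). Its top is 58 mm above the bench when up, 50 mm when fully down.
- rest: Round shallow steel dish with a black rubber floor, 116 mm wide over its rim, fixed to the bench. Origin at the centre of its underside; floor 4 mm up and 104 mm across, rim 10 mm up. The lens shall stand in it; standing, the lens's origin is 4 mm above this origin.
- tray: Square shallow steel tray with a black rubber floor, 105 x 105 x 10 mm, fixed. Not to be used. It and the round rest may have changed places. Origin at the centre of its underside.
- beaker_100: Small glass beaker, 55 mm wide, 70 mm tall, loose bystander. Origin at its underside.
- dropper_bottle: Brown dropper bottle, 33 mm wide, 102 mm tall, loose bystander. Origin at its underside.
- funnel: White funnel standing on its mouth, 70 mm wide, 86 mm tall, loose bystander. Origin at its underside.
- timer: White square timer, 62 x 62 x 18 mm, loose bystander. Origin at its underside.
- tape_roll: Roll of tape lying flat, 86 mm wide, 24 mm tall, loose bystander. Origin at its underside.
Mind the look-alikes: they are no part of the job. Leave any orange look-alike of the lens alone.

How it is judged:
On the way, in this order (a step that is already met when the one before it is completed fails the run):
1. the release button is pressed down (6.5 mm or more) with the lens still locked (value of joint release above 0.0065 m and angle between the x axis of lens and the x axis of camera, either way round below 0.3 rad and z of lens in the frame of camera below 0.039 m), for 0.1 s.
2. the lens is turned about a quarter turn (over 1.3 rad) while still seated in its mount (angle between the x axis of lens and the x axis of camera, either way round above 1.3 rad and z of lens in the frame of camera below 0.039 m and horizontal distance between lens and camera below 0.005 m), for 0.1 s.
3. the lens is lifted off the camera (30 mm or more) (z of lens in the frame of camera above 0.064 m), for 0.1 s.
At the end, for the whole second after the job is handed in: The lens stands upright (within 0.1 rad) and at rest on its mount end on the floor of the round rest, its axis within 30 mm of the rest's centre (horizontal distance between lens and rest below 0.03 m and z of lens in the frame of rest between 0 and 0.008 m and angle between lens's own z axis and vertical below 0.1 rad and linear speed of lens below 0.02 m/s); the robot touches nothing.
It fails at once if a bystander is pushed more than 20 mm (distance of any of beaker_100, dropper_bottle, funnel, timer, tape_roll from where it was at the start of the episode above 0.02 m).
It fails at once if a standing bystander is tipped by more than 0.3 rad (angle between any of beaker_100, dropper_bottle, funnel's own z axis and vertical above 0.3 rad).
It fails at once if the lens is dropped or slammed into the rest (moves faster than 0.45 m/s within 40 mm of its floor) (horizontal distance between lens and rest below 0.06 m and z of lens in the frame of rest below 0.044 m and linear speed of lens above 0.45 m/s).
It fails at once if the lens is tipped over (more than 0.6 rad from upright) (angle between lens's own z axis and vertical above 0.6 rad).
It also fails if it takes over 59 s, if anything falls off the work surface, if the arm or the gripper's body presses on something with over 40 N, if the wrist force passes 120 N, or if a joint passes its speed limit or range.

### The arm

A 6-joint arm with a two-finger parallel gripper is mounted at the origin on a cart in front of the work surface, level with it; the furniture and walls round the work are solid. World frame = base frame: x ahead of the robot, y to its left, z up, the work surface at z = 0. Lengths are in m, angles in rad, forces in N, time in s.
With the tool pointing down it reaches from about 0.35 to 0.775 m from the base axis. Payload 7.3 kg.
Tool frame: the origin (TCP) lies at the centre of the arm's flange, where the gripper is bolted on; the fingertips stand 178 mm ahead of it and the grasp point (between the pads) lies 159 mm ahead of it (tip_extent is the distance from the TCP to the fingertips, in m); z points along the fingers, y is the line along which they close (so a half turn about z gives the same grasp; the last joint's range is limited). The gripper opens to 92 mm and grips with 3 to 60 N. Pads are 19 mm wide; open, the fingers measure 130 mm over their backs; the gripper's body (75 mm by 190 mm) begins 47 mm behind the grasp point.
Start: joints at [-1.303, 0.342, 1.524, -0, 1.275, -0.146], TCP at [0.211, -0.481, 0.405] pointing down, gripper open.
Joint ranges: [-2.53, 2.53], [-0.77, 2.02], [0.04, 2.7], [-1, 4.14], [0.28, 2.66], [-3.11, 3.11]. Speed limits (rad/s): [2.57, 2.57, 3.14, 3.14, 3.14, 3.14].

### API

Orientations are given as [roll, pitch, yaw] about the fixed x, y, z axes, in that order (R = Rz(yaw) Ry(pitch) Rx(roll)).
In Python, from cell import * gives the robot as it stands.
- The arm moves only by the tool arm_command, never from a script. Its arguments are lists of equal length, an entry for each row: "xyz": the shift along the world's x, y, z in mm, a list of three; "spin": the turn about the world's z in degrees. In form: {"xyz": [[tx, ty, tz], ...], "spin": [spin, ...]}. A call has 1 to 20 rows; each row shifts and turns the commanded pose from where the row before left it; what a row does not reach is not made up. A row lasts 1/10 s, in which the tool goes at most 50 mm and 8.59 degrees, less where a joint would pass 70% of its speed; a pose out of reach is approached as far as the arm can. A call with a gripper value outside its range is refused whole. "jaw" is the opening, from -1 (shut) to 1 (fully open), set as the call begins (left out, the last holds). The fingers move at their own pace and stop on an object; "squeeze" is the grip in N (left out, the last holds). Time passes only in rows, so rows that do not move let the fingers close. It gives the time, the measured TCP pose, the force, the opening and the grip force at its end, in the units of the state.
- observe(): the state, without advancing time (a new reading comes with each control period).
- read_camera(name): name is "scene" or "top" or "wrist"; returns a dict with "img" (400x640x3 uint8, red, green, blue), "depth" (400x640 float32, m along the optical axis (not along the pixel's ray), 0 where there is no reading), "fx", "fy", "cx", "cy" (pixels), "world_from_camera" (4x4, takes a point from camera to world coordinates). Camera axes: x right, y up, looking along -z (the intrinsics and any distortion apply to the point x, -y, -z); pixel columns grow to the right and rows downward; lengths in m; the calibration is good to about 2 mm. The wrist camera is an equidistant fisheye: a pixel r from the principal point sees the ray r / f radians off the axis. A picture is of the moment at which its call begins.
- hand_in(): hands the job in; it is judged then, once.
The state is a dict: "time": time; "qpos": joint angles; "qvel": joint speeds; "joint_efforts": joint torques, N m; "tool_pos": TCP position; "tool_rot": TCP orientation; "contact_force": force on the tool from outside, world axes, zero at the start; "torque": the same for the moment, N m; "opening": finger opening in m; "grip_force": force on a finger pad.
Only numpy, scipy, OpenCV 4.12 (cv2) and the standard library are available. Lean on these libraries where they do the work, as an engineer would, in place of code of your own. Each camera call takes 0.05 s, during which the arm holds its last target. There are 200 camera calls.

## Working session

There is one attempt and no reset: what is moved stays moved. The work goes in short steps, Python scripts to look and compute and a tool call to move; the robot and the scene stay as the last step left them, time stands still between calls to the robot, and variables do not carry over. Pictures are saved under pics/ and viewed, at most 10 in all, crops included, and the job is handed in when it is done.

Besides the shell and the picture viewer there is one more tool, called by a JSON object that holds its "name" and its "arguments", one argument or row to a line. arm_command: Moves the arm, as the interface text tells. Its arguments: {"type":"object","properties":{"xyz":{"type":"array","items":{"type":"array","items":{"type":"number"}}},"spin":{"type":"array","items":{"type":"number"}},"jaw":{"type":"number"},"squeeze":{"type":"number"}},"required":["xyz","spin"]}

```bash
mkdir -p pics
cat > h.py <<'E'
import numpy as np, cv2, pickle
from cell import *
def snap(n,f):
    c=read_camera(n); pickle.dump(c,open(f'pics/{f}.pkl','wb')); cv2.imwrite(f'pics/{f}.png',c['img'][:,:,::-1]); return c
def load(f): return pickle.load(open(f'pics/{f}.pkl','rb'))
def px(c,u,v,d=None):
    if d is None:
        p=c['depth'][int(v)-1:int(v)+2,int(u)-1:int(u)+2]; d=np.median(p)
    p=np.array([(u-c['cx'])/c['fx']*d,-(v-c['cy'])/c['fy']*d,-d,1]); return (c['world_from_camera']@p)[:3]
def atz(c,u,v,z):
    T=c['world_from_camera']; r=T[:3,:3]@np.array([(u-c['cx'])/c['fx'],-(v-c['cy'])/c['fy'],-1]); o=T[:3,3]
    return o+r*(z-o[2])/r[2]
E
python3 - <<'E'
from h import *
a=snap('top','top0');b=snap('scene','sc0')
cv2.imwrite('pics/both.png',np.vstack([a['img'],b['img']])[:,:,::-1])
for c in(a,b): print(c['fx'],c['cx'],c['cy'],c['world_from_camera'].round(3).tolist())
print(observe())
E
```

```text
495.3810771015817 318.4123782717172 197.46858193293878 [[-0.029, 0.993, -0.118, 0.383], [-0.999, -0.027, 0.019, 0.149], [0.016, 0.119, 0.993, 1.461], [0.0, 0.0, 0.0, 1.0]]
432.36947201297835 312.1846591197509 202.6150606448733 [[-0.851, 0.255, -0.458, 0.002], [-0.524, -0.387, 0.758, 1.031], [0.016, 0.886, 0.464, 0.625], [0.0, 0.0, 0.0, 1.0]]
{'time': 0.1, 'qpos': array([-1.30295321e+00,  3.42638386e-01,  1.52490181e+00,  1.29180756e-05,
        1.27539845e+00, -1.45992357e-01]), 'qvel': array([ 0.00060961, -0.00110506, -0.00180707, -0.00051604,  0.00072779,
        0.001452  ]), 'joint_efforts': array([ 1.81714935e-03, -4.32004309e+01, -2.44695139e+01,  7.18577486e-02,
        5.26123925e-02, -4.90028515e-05]), 'tool_pos': array([ 0.21110958, -0.48055742,  0.40412878]), 'tool_rot': array([-3.14026278e+00, -2.08029491e-04,  4.13831566e-01]), 'contact_force': array([ 0.36659761, -0.58447582, -0.43623812]), 'torque': array([ 0.0415976 , -0.00420976,  0.00360174]), 'grip_force': 0.0, 'opening': 0.09177493062386655}
```

View pics/top0.png

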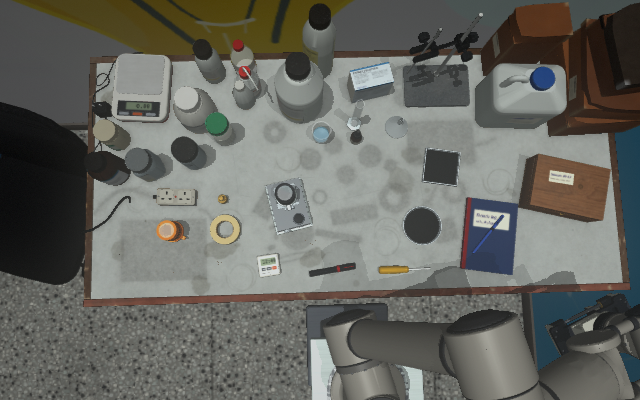

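View pics/sc0.png

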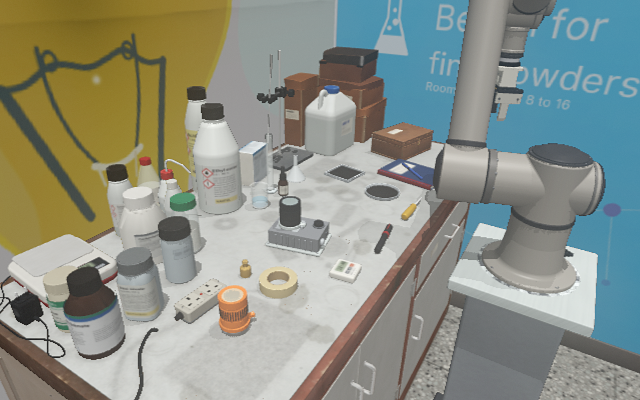

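The top view shows the camera at (289,207) with the lens at (286,194), the round rest at (422,225) and the square tray at (441,167). The orange decoy is at (169,230). I'll enlarge the camera and rest.

Run:
```python
from h import *
a=load('top0');b=load('sc0')
k=cv2.resize(a['img'][165:250,255:340],None,fx=7,fy=7,interpolation=cv2.INTER_CUBIC)
l=cv2.resize(b['img'][185:265,255:340],None,fx=7,fy=7,interpolation=cv2.INTER_CUBIC)
cv2.imwrite('pics/c1.png',k[:,:,::-1]);cv2.imwrite('pics/c2.png',l[:,:,::-1])
for n,u,v in [('lens',286,194),('rest',422,225),('tray',441,167),('beaker',321,133),('drop',356,138),('fun',397,126),('timer',268,265),('tape',225,229)]:
    print(n,px(a,u,v).round(3))
# rest dark disc
g=cv2.cvtColor(a['img'],6)[200:252,395:450]; m=(g<70).astype(np.uint8)
cs=max(cv2.findContours(m,0,1)[0],key=cv2.contourArea); e=cv2.fitEllipse(cs); print(e, atz(a,e[0][0]+395,e[0][1]+200,.004))
```

```text
lens [0.555 0.212 0.115]
rest [ 0.466 -0.181  0.007]
tray [ 0.638 -0.248  0.005]
beaker [0.748 0.108 0.019]
drop [0.718 0.009 0.068]
fun [ 0.757 -0.115  0.042]
timer [0.363 0.273 0.019]
tape [0.471 0.399 0.   ]
((26.489112854003906, 25.36269187927246), (33.18039321899414, 34.142921447753906), 135.42095947265625) [ 0.46504105 -0.18038739  0.004     ]
```

View pics/c1.png

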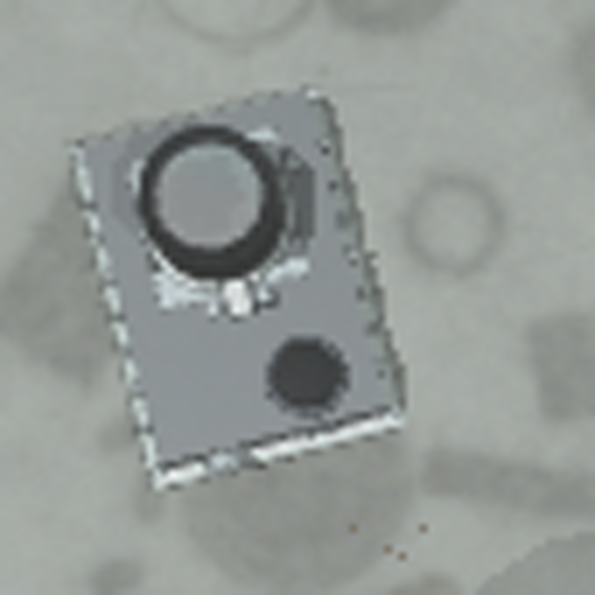

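View pics/c2.png

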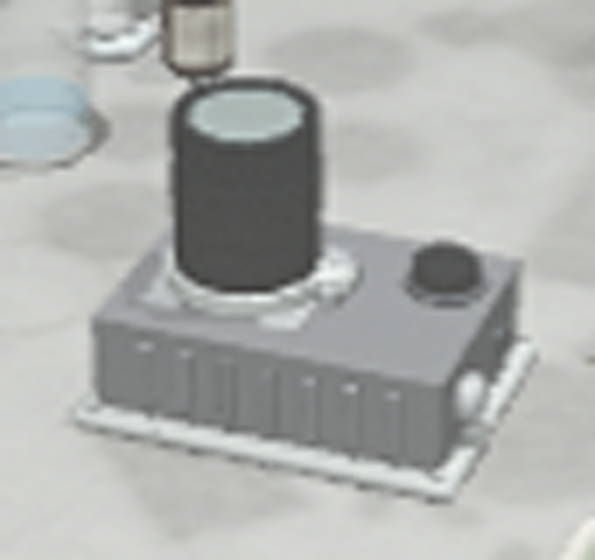

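The crops show the lens's glass centre at about (284.4,192.4) in top and (289.7,200.7) in scene. The button top is at about (298.6,217.9) and (318.3,222.9). The camera's -x end points down in the top picture, towards the robot.

Run:
```python
from h import *
a=load('top0');b=load('sc0')
def ray(c,u,v):
    T=c['world_from_camera']; r=T[:3,:3]@np.array([(u-c['cx'])/c['fx'],-(v-c['cy'])/c['fy'],-1]);return T[:3,3],r/np.linalg.norm(r)
def tri(p,q):
    o1,r1=ray(a,*p);o2,r2=ray(b,*q); s=np.linalg.lstsq(np.c_[r1,-r2],o2-o1,rcond=None)[0]
    A,B=o1+r1*s[0],o2+r2*s[1]; return ((A+B)/2).round(4),(A-B).round(4)
print(tri((284.4,192.4),(289.7,200.7)),tri((298.6,217.9),(318.3,222.9)))
L=atz(a,284.4,192.4,.115);B=atz(a,298.6,217.9,.058);print(L,B)
L2=atz(b,289.7,200.7,.115);B2=atz(b,318.3,222.9,.058);print(L2,B2)
for l,k in((L,B),(L2,B2)):
    d=(k-l)[:2];print(np.linalg.norm(d),np.arctan2(d[1],d[0])-np.radians(195)+2*np.pi)
# plate corners, top view, crop px
for u,v in [(78,145),(318,90),(403,415),(160,485)]: print(atz(a,255+u/7-.43,165+v/7-.43,.03).round(3))
print(tri((395+26.5,225.4),(381,192)))
```

```text
(array([0.5606, 0.2168, 0.1135]), array([-0.0016, -0.0009, -0.0003])) (array([0.4946, 0.1811, 0.0511]), array([-0.0019, -0.001 , -0.0002]))
[0.55961402 0.21626311 0.115     ] [0.49306278 0.18040287 0.058     ]
[0.5598945 0.2195278 0.115    ] [0.48971833 0.19160261 0.058     ]
0.07559777463044201 0.23243262790152386
0.07552821458843006 0.11692113964561468
[0.593 0.274 0.03 ]
[0.614 0.174 0.03 ]
[0.477 0.142 0.03 ]
[0.451 0.243 0.03 ]
(array([ 4.675e-01, -1.802e-01,  4.000e-04]), array([-0.0048, -0.0019,  0.0002]))
```

{"name": "arm_command", "arguments": {
  "xyz": [
    [7, 16, 0],
    [14, 33, 0],
    [14, 33, 0],
    [14, 33, 0],
    [14, 33, 0],
    [14, 33, 0],
    [14, 33, 0],
    [14, 33, 0],
    [14, 33, 0],
    [14, 33, 0],
    [14, 33, 0],
    [14, 33, 0],
    [14, 33, 0],
    [14, 33, 0],
    [14, 33, 0],
    [14, 33, 0],
    [14, 33, 0],
    [14, 33, 0],
    [14, 33, 0],
    [14, 33, 0]
  ],
  "spin": [0, 0, 0, 0, 0, 0, 0, 0, 0, 0, 0, 0, 0, 0, 0, 0, 0, 0, 0, 4],
  "jaw": -1
}}

```text
time: 2.1
tool_pos: [0.4844, 0.1638, 0.4044]
tool_rot: [-3.142, 0.001, 0.485]
contact_force: [0.3, -0.7, -0.3]
opening: 0.0006
grip_force: 0.0
```

Run:
```python
from h import *
c=snap('wrist','w1');print(c['fx'],c['fy'],c['cx'],c['cy'],c['world_from_camera'].round(3).tolist());print(observe())
```

```text
309.70691628693146 309.70691628693146 320.06984175008563 203.5356450446024 [[0.466, 0.845, 0.262, 0.556], [-0.885, 0.445, 0.139, 0.201], [0.001, -0.297, 0.955, 0.385], [0.0, 0.0, 0.0, 1.0]]
{'time': 2.15, 'qpos': array([0.18169555, 0.32125586, 1.55595083, 0.00274427, 1.26286781,
       1.26021277]), 'qvel': array([-0.06354186, -0.04619006,  0.08920057, -0.02035684, -0.00696552,
       -0.00212326]), 'joint_efforts': array([ -4.61704776, -44.76479173, -19.68777895,  -1.40375007,
         1.29130159,   0.26131628]), 'tool_pos': array([0.48570986, 0.16728663, 0.40428627]), 'tool_rot': array([-3.13956503e+00, -2.24410996e-03,  4.91447072e-01]), 'contact_force': array([0.20421112, 2.48203203, 0.7407384 ]), 'torque': array([0.03296709, 0.03563387, 0.04008185]), 'grip_force': 0.0, 'opening': 0.0002562850855179217}
```

View pics/w1.png

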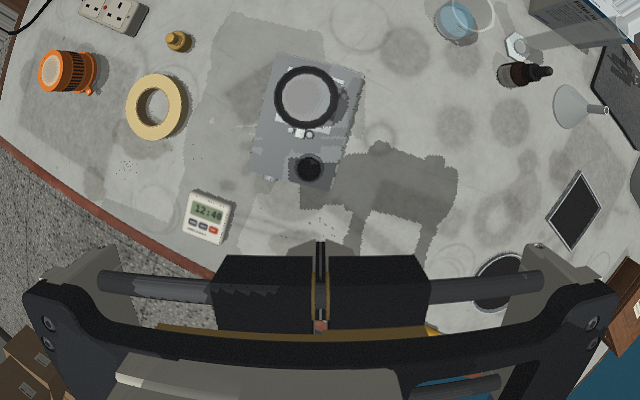

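The wrist view shows the lens at about (307,97), the button at about (308,168) and the gripper body's long side along the tool's y axis. I'll let the arm settle and take an enlarged crop.

{"name": "arm_command", "arguments": {
  "xyz": [
    [0, 0, 0],
    [0, 0, 0],
    [0, 0, 0],
    [0, 0, 0]
  ],
  "spin": [0, 0, 0, 0]
}}

```text
time: 2.55
tool_pos: [0.4839, 0.1614, 0.4049]
tool_rot: [3.141, 0.0, 0.482]
contact_force: [-0.6, 0.3, -0.0]
opening: 0.0009
grip_force: 0.0
```

```bash
cat >> h.py <<'E'
def fray(c,u,v):
    x,y=u-c['cx'],v-c['cy'];r=np.hypot(x,y);t=r/c['fx'];T=c['world_from_camera']
    return T[:3,3],T[:3,:3]@np.array([np.sin(t)*x/r,-np.sin(t)*y/r,-np.cos(t)])
def fz(c,u,v,z):
    o,d=fray(c,u,v);return o+d*(z-o[2])/d[2]
E
python3 - <<'E'
from h import *
c=snap('wrist','w2');k=cv2.resize(c['img'][45:205,240:380],None,fx=3.7,fy=3.7,interpolation=cv2.INTER_CUBIC)
cv2.imwrite('pics/w2c.png',k[:,:,::-1]);print(observe()['tool_pos'],observe()['tool_rot'])
E
```

```text
[0.48396709 0.16147311 0.40494343] [ 3.14138368e+00 -1.27845573e-04  4.82073623e-01]
```

View pics/w2c.png

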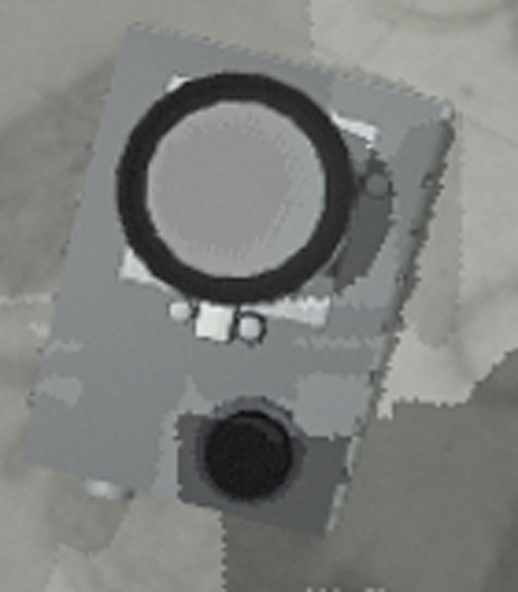

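In the crop the lens top is at (237,188), the button at (248,455), the ear at (214,322), and the lock pin and stop on either side of the ear.

Run:
```python
from h import *
c=load('w2');a=load('top0')
q=lambda u,v:(240+u/3.7-.36,45+v/3.7-.36)
L=fz(c,*q(236.5,188),.116);B=fz(c,*q(248,455),.058);E=fz(c,*q(214,322),.054);print(L,B,E)
d=(B-L)[:2];print(np.linalg.norm(d),np.arctan2(d[1],d[0])-np.radians(195)+2*np.pi); d=(E-L)[:2];print(np.linalg.norm(d),np.arctan2(*d[::-1])+np.pi)
def tri(r1,r2):
    (o1,r1),(o2,r2)=r1,r2; s=np.linalg.lstsq(np.c_[r1,-r2],o2-o1,rcond=None)[0];A,B=o1+r1*s[0],o2+r2*s[1]; return ((A+B)/2).round(4),(A-B).round(4)
def ray(c,u,v):
    T=c['world_from_camera']; r=T[:3,:3]@np.array([(u-c['cx'])/c['fx'],-(v-c['cy'])/c['fy'],-1]);return T[:3,3],r/np.linalg.norm(r)
print(tri(fray(c,*q(236.5,188)),ray(a,284.4,192.4)),tri(fray(c,*q(248,455)),ray(a,298.6,217.9)))
```

```text
[0.56094328 0.21708891 0.116     ] [0.49497952 0.18286815 0.058     ] [0.5246455  0.20929203 0.054     ]
0.07431202850127187 0.21675998271499708
0.037125739152120835 0.21158782189081737
(array([0.5611, 0.2173, 0.1046]), array([0.0002, 0.0011, 0.0001])) (array([0.4935, 0.1815, 0.0489]), array([-0.0005,  0.0018,  0.    ]))
```

{"name": "arm_command", "arguments": {
  "xyz": [
    [3, 9, 0],
    [4, 10, -20],
    [0, 0, -30],
    [0, 0, -30],
    [0, 0, -30],
    [0, 0, -25],
    [0, 0, -15],
    [0, 0, -8],
    [0, 0, 0],
    [0, 0, 0]
  ],
  "spin": [0, 0, 0, 0, 0, 0, 0, 0, 0, 0]
}}

```text
time: 3.6
tool_pos: [0.4915, 0.1815, 0.2474]
tool_rot: [3.141, -0.001, 0.484]
contact_force: [0.3, -0.4, 0.6]
opening: 0.0003
grip_force: 0.0
```

{"name": "arm_command", "arguments": {
  "xyz": [
    [0, 0, -4],
    [0, 0, -4],
    [0, 0, -3],
    [0, 0, -2],
    [0, 0, -2],
    [0, 0, -2],
    [0, 0, -1],
    [0, 0, 0],
    [0, 0, 0]
  ],
  "spin": [0, 0, 0, 0, 0, 0, 0, 0, 0]
}}

```text
time: 4.5
tool_pos: [0.4911, 0.1813, 0.2286]
tool_rot: [-3.142, 0.0, 0.484]
contact_force: [-0.4, 0.1, 0.8]
opening: 0.0007
grip_force: 0.0
```

{"name": "arm_command", "arguments": {
  "xyz": [
    [0, 0, -1],
    [0, 0, -1],
    [0, 0, 0]
  ],
  "spin": [0, 0, 0]
}}

```text
time: 4.8
tool_pos: [0.491, 0.1813, 0.2281]
tool_rot: [3.141, -0.0, 0.484]
contact_force: [-3.9, -1.4, 14.1]
opening: 0.0008
grip_force: 7.2
```

{"name": "arm_command", "arguments": {
  "xyz": [
    [0, 0, 5],
    [0, 0, 20],
    [0, 0, 35],
    [0, 0, 35],
    [17, 9, 0],
    [25, 13, 0],
    [20, 10, 0],
    [8, 4, 0],
    [0, 0, 0],
    [0, 0, 0],
    [0, 0, 0]
  ],
  "spin": [0, 0, 0, 0, 0, 0, 0, 0, 0, 0, 0],
  "jaw": 1
}}

```text
time: 5.9
tool_pos: [0.5604, 0.217, 0.3216]
tool_rot: [-3.141, 0.001, 0.483]
contact_force: [0.2, -0.6, 0.1]
opening: 0.0837
grip_force: 0.0
```

Run:
```python
from h import *
c=snap('wrist','w3');cv2.imwrite('pics/w3.png',c['img'][:,:,::-1]);print(observe()['tool_pos'])
```

```text
[0.56046518 0.21700735 0.32179525]
```

View pics/w3.png

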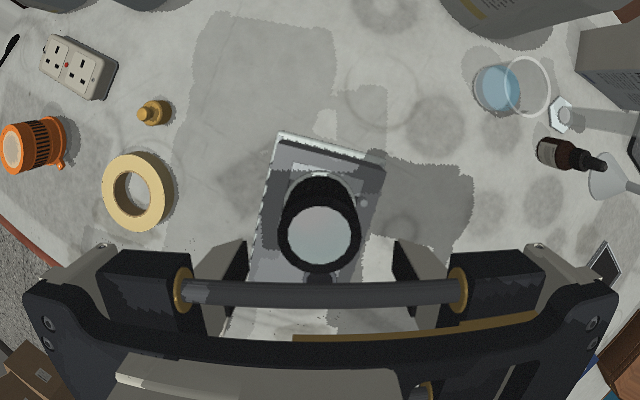

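The lens at (320,239) is centred between the open fingers at (235,275) and (405,275). Descending.

{"name": "arm_command", "arguments": {
  "xyz": [
    [0, 0, -10],
    [0, 0, -20],
    [0, 0, -20],
    [0, 0, -14],
    [0, 0, -7],
    [0, 0, 0],
    [0, 0, 0]
  ],
  "spin": [0, 0, 0, 0, 0, 0, 0]
}}

```text
time: 6.65
tool_pos: [0.5614, 0.2174, 0.2512]
tool_rot: [3.141, -0.001, 0.484]
contact_force: [-0.4, 0.3, -0.1]
opening: 0.0915
grip_force: 0.0
```

{"name": "arm_command", "arguments": {
  "xyz": [
    [0, 0, 0],
    [0, 0, 0],
    [0, 0, 0],
    [0, 0, 0],
    [0, 0, 0],
    [0, 0, 0]
  ],
  "spin": [0, 0, 0, 0, 0, 0],
  "jaw": -1,
  "squeeze": 20
}}

```text
time: 7.25
tool_pos: [0.5611, 0.2174, 0.2509]
tool_rot: [-3.142, -0.0, 0.484]
contact_force: [-1.7, 0.5, 1.3]
opening: 0.0558
grip_force: 20.0
```

{"name": "arm_command", "arguments": {
  "xyz": [
    [0, 0, 0],
    [0, 0, 0],
    [0, 0, 0],
    [0, 0, 0],
    [0, 0, 0],
    [0, 0, 0]
  ],
  "spin": [2, 4, 5, 5, 4, 0]
}}

```text
time: 7.85
tool_pos: [0.5612, 0.2173, 0.2509]
tool_rot: [3.141, -0.0, 0.833]
contact_force: [0.2, 0.1, 1.5]
opening: 0.0559
grip_force: 20.0
```

Turning freely (20° done, low force).

{"name": "arm_command", "arguments": {
  "xyz": [
    [0, 0, 0],
    [0, 0, 0],
    [0, 0, 0],
    [0, 0, 0],
    [0, 0, 0],
    [0, 0, 0],
    [0, 0, 0],
    [0, 0, 0],
    [0, 0, 0],
    [0, 0, 0],
    [0, 0, 0],
    [0, 0, 0],
    [0, 0, 0],
    [0, 0, 0],
    [0, 0, 0],
    [0, 0, 0],
    [0, 0, 0]
  ],
  "spin": [3, 5, 5, 5, 5, 5, 5, 5, 5, 5, 5, 5, 5, 3, 2, 0, 0]
}}

```text
time: 9.55
tool_pos: [0.5607, 0.2165, 0.2509]
tool_rot: [-3.139, 0.001, 2.017]
contact_force: [-3.1, -4.0, 5.3]
opening: 0.0559
grip_force: 20.0
```

Run:
```python
from h import *
o=observe();print(o['torque'],o['contact_force'],o['tool_rot'])
b=snap('scene','sc1');l=cv2.resize(b['img'][185:265,255:340],None,fx=7,fy=7,interpolation=cv2.INTER_CUBIC)
cv2.imwrite('pics/c3.png',l[:,:,::-1])
```

```text
[-0.72373739  0.44873828 -0.07875153] [-3.10674183 -3.99643607  5.30378496] [-3.13922078e+00  9.00230188e-04  2.01726924e+00]
```

View pics/c3.png

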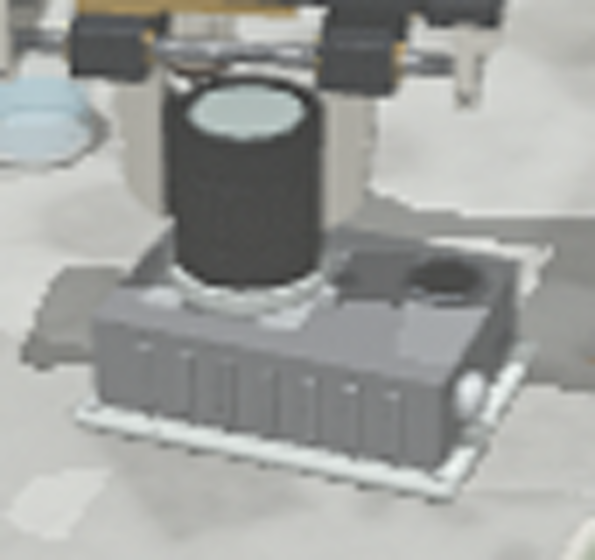

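The button is down at (446,275), and the ear has turned out of view from its earlier place at (340,270). Lifting slowly.

{"name": "arm_command", "arguments": {
  "xyz": [
    [0, 0, 2],
    [0, 0, 3],
    [0, 0, 4],
    [0, 0, 4],
    [0, 0, 0]
  ],
  "spin": [0, 0, 0, 0, 0]
}}

```text
time: 10.1
tool_pos: [0.5613, 0.2175, 0.2644]
tool_rot: [3.14, 0.0, 2.019]
contact_force: [0.6, 0.3, -3.3]
opening: 0.0557
grip_force: 20.0
```

{"name": "arm_command", "arguments": {
  "xyz": [
    [0, 0, 10],
    [0, 0, 25],
    [0, 0, 30],
    [0, 0, 25],
    [-2, -8, 10],
    [-5, -20, 0],
    [-7, -30, 0],
    [-8, -35, 0],
    [-8, -35, 0],
    [-8, -35, 0],
    [-8, -35, 0],
    [-8, -35, 0],
    [-8, -35, 0],
    [-8, -35, 0],
    [-8, -35, 0],
    [-7, -28, 0],
    [-6, -22, 0],
    [-4, -10, 0],
    [0, 0, 0],
    [0, 0, 0]
  ],
  "spin": [0, 0, 0, 0, 0, 0, 0, 0, 0, 0, 0, 0, 0, 0, 0, 0, 0, 0, 0, 0]
}}

```text
time: 12.1
tool_pos: [0.466, -0.1801, 0.3636]
tool_rot: [3.141, -0.001, 2.019]
contact_force: [0.5, -0.6, -3.1]
opening: 0.0557
grip_force: 20.0
```

Run:
```python
from h import *
print(observe()['tool_pos']);b=snap('scene','sc2');w=snap('wrist','w4')
l=cv2.resize(b['img'][90:260,320:480],None,fx=2.35,fy=2.35);w=w['img'][:,120:520]
cv2.imwrite('pics/m.png',np.hstack([l[:399],w[:399]])[:,:,::-1]); print(l.shape)
```

```text
[ 0.46599961 -0.18011225  0.36357347]
(400, 376, 3)
```

View pics/m.png

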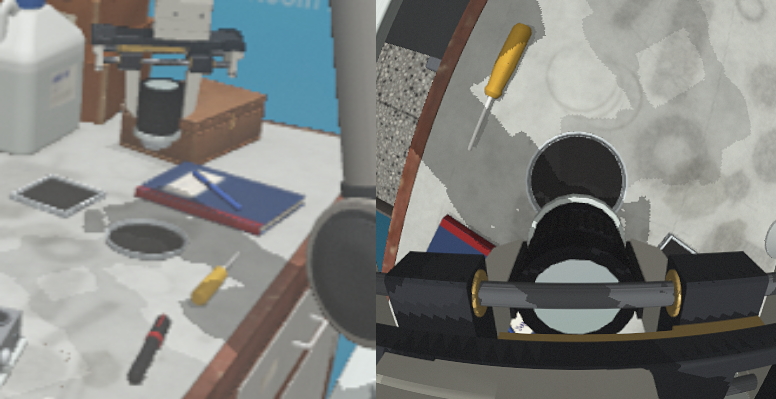

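The lens hangs upright above the round rest (dish at (577,180) in the wrist half, (146,238) in the scene half). Lowering.

{"name": "arm_command", "arguments": {
  "xyz": [
    [0, 0, -10],
    [0, 0, -20],
    [0, 0, -22],
    [0, 0, -22],
    [0, 0, -20],
    [0, 0, -15],
    [0, 0, -10],
    [0, 0, -8],
    [0, 0, -5],
    [0, 0, -3],
    [0, 0, 0],
    [0, 0, 0]
  ],
  "spin": [0, 0, 0, 0, 0, 0, 0, 0, 0, 0, 0, 0]
}}

```text
time: 13.4
tool_pos: [0.4663, -0.1808, 0.2292]
tool_rot: [3.141, 0.001, 2.019]
contact_force: [-0.2, -0.6, -4.2]
opening: 0.0558
grip_force: 20.0
```

{"name": "arm_command", "arguments": {
  "xyz": [
    [0, 0, -1],
    [0, 0, -1],
    [0, 0, -1],
    [0, 0, -1],
    [0, 0, -1],
    [0, 0, -1],
    [0, 0, 0],
    [0, 0, 0]
  ],
  "spin": [0, 0, 0, 0, 0, 0, 0, 0]
}}

```text
time: 14.2
tool_pos: [0.4661, -0.1807, 0.2227]
tool_rot: [3.142, -0.0, 2.019]
contact_force: [1.3, 0.9, -3.1]
opening: 0.0555
grip_force: 20.0
```

{"name": "arm_command", "arguments": {
  "xyz": [
    [0, 0, -1],
    [0, 0, 0],
    [0, 0, -1],
    [0, 0, 0],
    [0, 0, 0]
  ],
  "spin": [0, 0, 0, 0, 0]
}}

```text
time: 14.7
tool_pos: [0.4662, -0.1807, 0.2209]
tool_rot: [3.141, 0.0, 2.019]
contact_force: [-0.6, 0.3, -1.6]
opening: 0.0556
grip_force: 20.0
```

{"name": "arm_command", "arguments": {
  "xyz": [
    [0, 0, -0.5],
    [0, 0, -0.5],
    [0, 0, 0],
    [0, 0, 0]
  ],
  "spin": [0, 0, 0, 0]
}}

```text
time: 15.1
tool_pos: [0.4661, -0.1807, 0.2208]
tool_rot: [3.141, 0.001, 2.02]
contact_force: [-3.1, 1.1, 10.0]
opening: 0.0557
grip_force: 20.0
```

Firmly on the floor. I'll release it and withdraw straight up.

{"name": "arm_command", "arguments": {
  "xyz": [
    [0, 0, 0],
    [0, 0, 0],
    [0, 0, 0],
    [0, 0, 0],
    [0, 0, 0],
    [0, 0, 0],
    [0, 0, 0]
  ],
  "spin": [0, 0, 0, 0, 0, 0, 0],
  "jaw": 1
}}

```text
time: 15.8
tool_pos: [0.4661, -0.1807, 0.2197]
tool_rot: [3.142, -0.0, 2.02]
contact_force: [-0.8, -0.2, -0.3]
opening: 0.091
grip_force: 0.0
```

{"name": "arm_command", "arguments": {
  "xyz": [
    [0, 0, 5],
    [0, 0, 15],
    [0, 0, 25],
    [0, 0, 30],
    [0, 0, 35],
    [0, 0, 35],
    [0, 0, 20],
    [0, 0, 0],
    [0, 0, 0],
    [0, 0, 0]
  ],
  "spin": [0, 0, 0, 0, 0, 0, 0, 0, 0, 0]
}}

```text
time: 16.8
tool_pos: [0.4658, -0.1805, 0.3836]
tool_rot: [-3.14, -0.002, 2.019]
contact_force: [0.8, 0.0, -0.6]
opening: 0.0915
grip_force: 0.0
```

Run:
```python
from h import *
b=snap('scene','sc3');w=snap('wrist','w5')
l=cv2.resize(b['img'][90:260,320:480],None,fx=2.35,fy=2.35);w=w['img'][:,120:520]
cv2.imwrite('pics/n.png',np.hstack([l[:399],w[:399]])[:,:,::-1])
```

```text
(no output)
```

View pics/n.png

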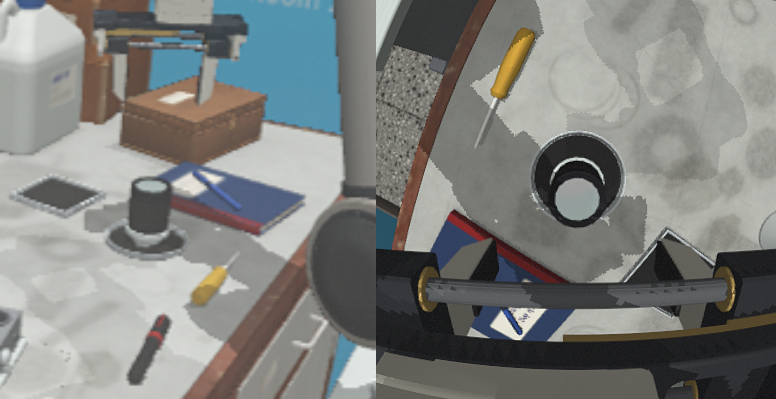

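The lens stands upright in the centre of the round rest ((577,180) wrist, (150,220) scene) and the gripper is clear.

```bash
python3 -c "
from cell import *
print(hand_in())"
```

```text
the job is handed in; nothing more can be done
None
```

The job is handed in: I pressed the release button fully down, turned the lens about 88° anticlockwise while seated, lifted it off and stood it upright in the round rest, with the gripper clear; the hand-in gave no pass/fail result.

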